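Pack a sample tube in a latched carrier

ROBOT

A 7-joint arm with a two-finger parallel gripper is mounted at the origin on a cart in front of the work surface, level with it; the furniture and walls round the work are solid. World frame = base frame: x ahead of the robot, y to its left, z up, the work surface at z = 0. Lengths are in m, angles in rad, forces in N, time in s.
With the tool pointing down it reaches from about 0.4 to 0.875 m from the base axis. Payload 19.3 kg.
Tool frame: the origin (TCP) lies on the mounting face of the last link; the fingertips stand 173 mm ahead of it and the grasp point (between the pads) lies 155 mm ahead of it (bot.grip_point_offset is the distance from the TCP to the grasp point, in m); z points along the fingers, y is the line along which they close (so a half turn about z gives the same grasp; the last joint's range is limited). The gripper opens to 85 mm and grips with 20 to 120 N. Pads are 22 mm wide; open, the fingers measure 114 mm over their backs; the gripper's body (76 mm by 85 mm) begins 54 mm behind the grasp point. The pads swing forward as they close: fully open they stand 13 mm farther back than shut.
Start: joints at [1.038, 0.521, -0.036, 1.599, 0.021, 1.021, -0.113], TCP at [0.279, -0.559, 0.405] pointing down, gripper open.
Joint ranges: [-2.91, 2.91], [-0.3, 2.13], [-1.5, 1.42], [0.17, 2.43], [-1.26, 4.41], [0.16, 1.93], [-2.52, 2.52]. Speed limits (rad/s): [1.89, 1.89, 2.39, 2.39, 3.01, 3.01, 3.01].

INTERFACE

Orientations are given as [roll, pitch, yaw] about the fixed x, y, z axes, in that order (R = Rz(yaw) Ry(pitch) Rx(roll)).
In Python, from workcell import bot gives the robot as it stands.
- The arm moves only by the tool arm_command, never from a script. Its argument "deltas" is a list of rows, each a list of 3 entries, a list of its own where there are three numbers: the shift along the tool's x, y, z in cm, then the turn, a rotation vector about the tool's x, y, z in rad, then the finger opening in cm, from 0 to 8.54. In form: [[[tx, ty, tz], [rx, ry, rz], claw], ...]. A call has 1 to 20 rows; each row shifts and turns the commanded pose from where the row before left it, along the tool's axes as they then stand; what a row does not reach is not made up. A row lasts 1/10 s, in which the tool goes at most 50 mm and 8.59 degrees, less where a joint would pass 70% of its speed; a pose out of reach is approached as far as the arm can. A call with a gripper value outside its range is refused whole. The fingers move at their own pace and stop on an object; "newtons" is the grip in N (left out, the last holds). Time passes only in rows, so rows that do not move let the fingers close. It gives the time, the measured TCP pose, the force, the opening and the grip force at its end, in the units of the state.
- bot.observe(): the state, without advancing time (a new reading comes with each control period).
- bot.grab_frame(name): name is "scene" or "top"; returns a dict with "frame" (400x640x3 uint8, red, green, blue), "K" (3x3 intrinsics, pixels), "rvec" (rotation vector, rad) and "tvec" (3), from world to camera coordinates, as OpenCV has them. Camera axes: x right, y down, z forward; pixel columns grow to the right and rows downward; lengths in m; the calibration is good to about 2 mm. A picture is of the moment at which its call begins. There is no depth.
- bot.job_done(): hands the job in; it is judged then, once.
Trained networks look in a picture, given as the dict that the camera call returned (one of the last four; its "shot" number tells which), for a name from the list of things; names that differ only in an ending like _2 or _b are one class to them, and where a whole thing is asked for, a point or a joint stands for the part that bears it (a point fixed in the world has none). Each returns a list of dicts, best first, with "p" (0 to 1); they miss things now and then, are a little off and sometimes report something else, mostly with a low value. They report only what shows in the picture. A call takes as long as a camera call.
- bot.find_in(name, picture): "rect" ([left, top, width, height] in pixels, round what is visible of it).
- bot.mark_of(name, picture): "at" ([column, row] in pixels: a listed point, or the origin of a listed thing).
The state is a dict: "clock": time; "qpos": joint angles; "qd": joint speeds; "joint_efforts": joint torques, N m; "position": TCP position; "tool_rot": TCP orientation; "force": force on the tool from outside, world axes, zero at the start; "moment": the same for the moment, N m; "grip_width": finger opening in m; "finger_force": force on a finger pad.
Only numpy, scipy, OpenCV 4.12 (cv2) and the standard library are available. Lean on these libraries where they do the work, as an engineer would, in place of code of your own. Each camera call takes 0.05 s, during which the arm holds its last target. There are 200 camera calls.

TASK

Pack the loose sample tube: press the thumb latch on the front of the grey tube carrier so that its sprung lid pops open, lay the tube lengthwise in the two saddles inside and let go, then swing the lid down and press its front edge until the latch snaps and holds it shut. The carrier is light plastic: feel for the latch and the snap and never push any part of it with more than 20 N. Leave the tape ring and the dropper bottle where they are.

Things in the scene. Friction and masses are not known exactly. Their poses are not given: they have to be found in the camera images.
- carrier: grey plastic tube carrier, screwed down: tray 128 (x) x 92 (y) x 46 mm, walls 4 mm, under a flat lid whose top is 54 mm above the worktop when shut. Origin: centre of the underside, on the worktop. -x is the front with the black thumb latch, +x the back with the lid's hinge, z up. Latch and bracket in the middle of the front
- thumb_pad (a point): nominal centre of the top of the black thumb pad (32 x 30 mm), 108 mm in front of the carrier's origin, 30 mm high; fixed to the tray. The real pad may sit up to 4.5 mm higher or lower: feel for it. It yields on a spring: 3 N to start, lid released after about 7 mm at 4 to 6 N, hard stop at about 10 mm. The hook behind it leans 10 mm forward, to the pad's rear edge: press at its middle
- saddle_mid (a point): middle between the two saddles, 27.5 mm above the worktop, where the tube's axis comes to lie along the carrier's x (axes as the carrier's). Saddles: white, 10 mm thick, at x = -36 and +36 mm; notches 22 mm wide along x, bottom 20 mm above the worktop, flared top edges end at 35 mm. Between the saddles it is empty down to 4 mm, 62 mm long in x, 84 mm wide in y
- carrier_lid (a joint): lid angle, rad: 0 shut, 1.75 fully open (10 degrees past upright), where its spring drives and holds it; unless latched it flies open. The plate is 92 mm wide, reaches 132 mm from the hinge axis; its outer face is 4 mm above the axis when shut. A bracket at the middle of the front edge (28 mm wide, to 142 mm from the axis) carries a steel bar that snaps under the latch
- lid_hinge (a point): point in the middle of the lid's hinge axis, 64 mm behind the carrier's origin and 50 mm above the worktop; the axis is parallel to the carrier's y. Fixed to the tray. Nothing stands within 50 mm behind the open lid
- lid_press (a point): point on the lid's outer face, in the middle of its width, 116 mm from the hinge axis: where to press it shut; moves with the lid. The spring lifts here with 1 to 2 N. Pressed straight down, the force climbs from 5 to about 11 N as the bar forces the hook aside, drops at the snap (about at shut), then rises by 5 N per mm on rubber stops
- carrier_latch (a joint): angle of the latch rocker, rad: 0 at rest (hooking the lid's bar when the lid is shut), 0.29 when the thumb pad is down at its stop; springs back
- tube: the loose sample tube lying on the worktop beside the carrier, left or right of it: 106 mm long, clear glass 13 mm in diameter with a cap about 17 mm square and 22 mm long at one end, 10 to 17 g. Origin near its middle, on its underside; z up as it lies at the start
- tube_mid (a point): middle of the tube's length, on the axis of the glass, 8 mm above its underside
- tube_cap (a point): centre of the tube's cap, 47 mm from the middle: the line from tube_mid to here is the tube's long axis. The cap may point to the front or to the back in the carrier
- tape_ring: bystander: roll of masking tape lying flat, 100 mm across, 25 mm high; origin centre of the underside
- dropper: bystander: upright dropper bottle, 32 mm across, 86 mm high; origin centre of the underside

How it is judged:
On the way, in this order (a step that is already met when the one before it is completed fails the run):
1. the lid has popped open (value of joint carrier_lid above 1.3 rad), for 0.2 s.
2. the tube lies in the saddles, let go, with the lid still open (value of joint carrier_lid above 1 rad and contact force between the fingers and tube below 0.1 N and x of tube_mid in the frame of saddle_mid between -0.012 and 0.012 m and y of tube_mid in the frame of saddle_mid between -0.007 and 0.007 m and y of tube_cap in the frame of saddle_mid between -0.01 and 0.01 m and z of tube_mid in the frame of saddle_mid between -0.006 and 0.006 m), for 0.2 s.
At the end, for the whole second after the job is handed in: lid within 0.02 rad of shut, latch within 0.05 rad of rest, tube at rest in both saddles: its middle within 12 mm lengthwise, 7 mm sideways and 6 mm in height of saddle_mid, its cap within 10 mm sideways of the carrier's centre line (value of joint carrier_lid below 0.02 rad and value of joint carrier_latch below 0.05 rad and linear speed of tube below 0.02 m/s and x of tube_mid in the frame of saddle_mid between -0.012 and 0.012 m and y of tube_mid in the frame of saddle_mid between -0.007 and 0.007 m and y of tube_cap in the frame of saddle_mid between -0.01 and 0.01 m and z of tube_mid in the frame of saddle_mid between -0.006 and 0.006 m); the robot touches nothing.
It fails at once if any part of the carrier (latch, lid or tray) is pushed by the robot with more than 20 N (contact force between any of the fingers, the arm and carrier above 20 N).
It fails at once if the tape ring or the dropper bottle is moved more than 20 mm (distance of any of tape_ring, dropper from where it was at the start of the episode above 0.02 m).
It also fails if it takes over 72 s, if anything falls off the work surface, if the arm or the gripper's body presses on something with over 40 N, if the wrist force passes 120 N, or if a joint passes its speed limit or range.

## Working session

There is one attempt and no reset: what is moved stays moved. The work goes in short steps, Python scripts to look and compute and a tool call to move; the robot and the scene stay as the last step left them, time stands still between calls to the robot, and variables do not carry over. Pictures are saved under pics/ and viewed, at most 13 in all, crops included, and the job is handed in when it is done.

Besides the shell and the picture viewer there is one more tool, called after "Call:" by a JSON object that holds its "api" and its "payload", one argument or row to a line. arm_command: Moves the arm, as the interface text tells. Its arguments: {"type":"object","properties":{"deltas":{"type":"array","items":{"type":"array"}},"newtons":{"type":"number"}},"required":["deltas"]}

```bash
mkdir -p pics
cat > h.py <<'E'
import numpy as np, cv2
from scipy.optimize import least_squares
from scipy.spatial.transform import Rotation as R
from workcell import bot
def proj(P,f): return cv2.projectPoints(np.float64(P).reshape(-1,3),np.float64(f['rvec']),np.float64(f['tvec']),np.float64(f['K']),None)[0][:,0]
def shots(): return {n:bot.grab_frame(n) for n in('scene','top')}
def marks(names,F):
    o={}
    for n in names:
        for c,f in F.items():
            r=bot.mark_of(n,f)
            if r: o[n,c]=(np.array(r[0]['at']),r[0]['p'])
    return o
def tri(n,o,F,z=None):
    cs=[c for c in F if (n,c) in o and o[n,c][1]>.2]
    g=lambda p:np.concatenate([(proj(p if z is None else [p[0],p[1],z],F[c])-o[n,c][0]).ravel() for c in cs])
    s=least_squares(g,[.6,0,.03] if z is None else [.6,0])
    return s.x,np.abs(s.fun).max()
E
python3 - <<'E'
from h import *
F=shots()
for c,f in F.items(): cv2.imwrite(f'pics/{c}0.png',f['frame'][:,:,::-1])
N=['carrier','thumb_pad','saddle_mid','lid_hinge','lid_press','tube','tube_mid','tube_cap','tape_ring','dropper']
o=marks(N,F)
for k,v in o.items(): print(k,np.round(v[0],1),round(v[1],2))
for n in N:
    try: print(n,*[np.round(x,4) for x in tri(n,o,F)])
    except Exception as e: print(n,e)
s=bot.observe(); print({k:s[k] for k in('clock','position','tool_rot','force','grip_width')})
E
```

```text
('carrier', 'scene') [305.6 239.8] 0.69
('carrier', 'top') [286.5 213.8] 0.58
('thumb_pad', 'scene') [343.9 246.8] 0.63
('thumb_pad', 'top') [300.2 259.7] 0.83
('saddle_mid', 'scene') [302.7 227.5] 0.92
('saddle_mid', 'top') [283.7 208.7] 0.84
('lid_hinge', 'top') [284.8 206.9] 0.36
('lid_press', 'scene') [324.  228.1] 0.77
('lid_press', 'top') [291.5 228. ] 0.68
('tube', 'scene') [238.8 294.6] 0.84
('tube', 'top') [198.2 232.4] 0.73
('tube_mid', 'scene') [241.  288.9] 0.76
('tube_mid', 'top') [194.6 237.3] 0.62
('tube_cap', 'scene') [250.8 276.5] 0.64
('tube_cap', 'top') [215.5 225.3] 0.54
('tape_ring', 'scene') [406.2 210.6] 0.56
('tape_ring', 'top') [408.3 248.2] 0.64
('dropper', 'scene') [356.4 182.1] 0.67
('dropper', 'top') [405.5 164.7] 0.67
carrier [0.5438 0.0286 0.0021] 0.6123
thumb_pad [ 0.439  -0.0011  0.0326] 1.0714
saddle_mid [0.5495 0.0321 0.0369] 0.566
lid_hinge [0.5573 0.0318 0.0219] 0.0
lid_press [0.5015 0.012  0.0548] 1.7925
tube [ 0.5038  0.2327 -0.0092] 1.3354
tube_mid [0.4894 0.2325 0.0186] 1.2539
tube_cap [0.5198 0.1919 0.0028] 0.4457
tape_ring [ 0.4613 -0.2435  0.0117] 0.5133
dropper [ 0.6558 -0.2499  0.0061] 0.2594
{'clock': 1.1, 'position': array([ 0.27901979, -0.55925435,  0.40469231]), 'tool_rot': array([-3.14156940e+00, -1.47722377e-05,  4.62742005e-01]), 'force': array([ 0.8800597 , -0.21872898,  0.10444724]), 'grip_width': 0.08546944025461099}
```

View pics/top0.png

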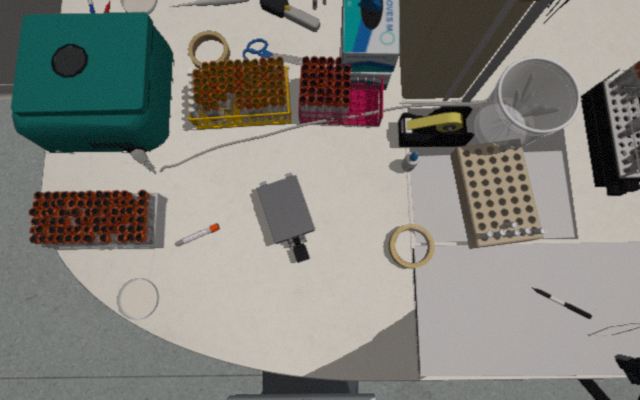

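View pics/scene0.png

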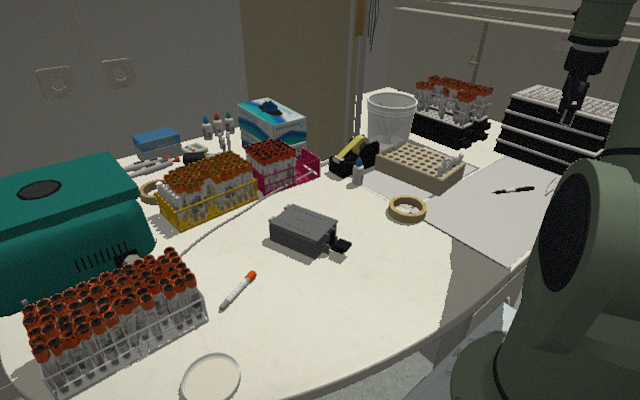

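The top view shows the carrier lid at about (286,210) with its latch at (300,252). The tube runs from (178,243) to its red cap at (214,228). In the scene view, the tube lies left of the carrier with the cap pointing away from the camera. Next I'll refine both poses from edges.

Run:
```python
from h import *
f=bot.grab_frame('top'); g=bot.grab_frame('scene'); np.savez('f0.npz',top=f['frame'],scene=g['frame'])
a=cv2.resize(f['frame'][160:280,160:330],None,fx=4.7,fy=4.7,interpolation=cv2.INTER_CUBIC)
cv2.imwrite('pics/topc.png',a[:590,:,::-1])
b=f['frame'].astype(int)
print(b[210,250:325].tolist()); 
for p in [(210,286),(235,205),(228,214),(240,240)]: print(p,b[p])
```

```text
[[193, 187, 180], [195, 187, 178], [193, 186, 177], [179, 173, 165], [146, 143, 134], [118, 117, 111], [113, 109, 105], [114, 110, 106], [115, 111, 105], [117, 114, 110], [113, 110, 106], [115, 112, 105], [111, 108, 104], [99, 97, 93], [91, 90, 87], [92, 93, 92], [96, 96, 97], [96, 94, 96], [94, 93, 95], [97, 95, 95], [96, 95, 96], [96, 95, 95], [97, 95, 96], [94, 93, 94], [96, 96, 96], [93, 95, 95], [97, 97, 96], [95, 94, 95], [95, 96, 97], [97, 95, 97], [97, 98, 97], [98, 97, 98], [98, 95, 99], [97, 95, 95], [94, 93, 95], [95, 96, 99], [96, 95, 97], [99, 97, 98], [97, 95, 98], [95, 93, 94], [100, 99, 99], [94, 93, 95], [97, 92, 96], [99, 97, 98], [98, 97, 96], [95, 91, 95], [97, 97, 98], [97, 97, 96], [101, 98, 99], [98, 97, 99], [98, 94, 98], [96, 94, 97], [95, 93, 96], [98, 96, 99], [99, 95, 99], [95, 93, 96], [96, 91, 96], [99, 95, 99], [131, 128, 123], [174, 168, 160], [195, 188, 180], [194, 186, 176], [196, 191, 182], [197, 191, 182], [195, 189, 178], [194, 188, 179], [198, 190, 182], [198, 190, 181], [196, 189, 180], [196, 192, 181], [195, 188, 180], [197, 192, 182], [196, 191, 180], [196, 189, 179], [193, 187, 177]]
(210, 286) [96 95 97]
(235, 205) [180 173 166]
(228, 214) [184  62  12]
(240, 240) [197 191 181]
```

View pics/topc.png

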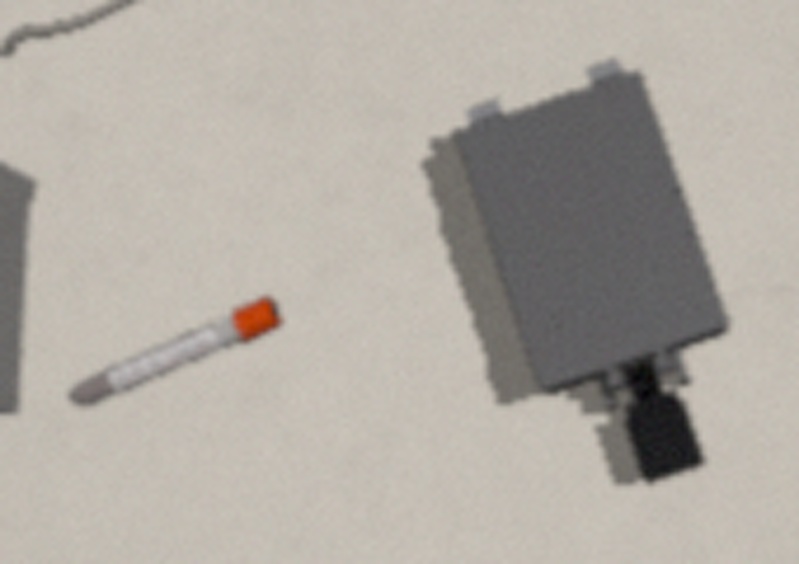

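Crop: the lid corners are at crop (457,132), (640,72), (727,325) and (545,390), the pad is around (667,435), and the tube axis runs (72,397)→(277,308).

Run:
```python
from h import *
F=shots()
f=F['top'];g=F['scene']
u=lambda c:(np.array(c,float)+.5)/4.7-.5+160
C=u([(457,132),(640,72),(727,325),(545,390)])
L=np.array([[64,46],[64,-46],[-68,-46],[-68,46]])/1000
def W(p,xy,z):
    c,s=np.cos(p[2]),np.sin(p[2]); xy=np.atleast_2d(xy)
    return np.c_[p[0]+c*xy[:,0]-s*xy[:,1],p[1]+s*xy[:,0]+c*xy[:,1],np.full(len(xy),z)]
s=least_squares(lambda p:(proj(W(p,L,.054),f)-C).ravel(),[.55,.03,.3]);print('corner fit',s.x.round(4),s.fun.round(2))
# area mask refine: top-face
def mask(f,lo,hi,roi):
    b=f['frame'].astype(int);m=(b.mean(2)>lo)&(b.mean(2)<hi)&(np.abs(b[:,:,0]-b[:,:,2])<8)
    q=np.zeros_like(m);q[roi]=m[roi];q=cv2.morphologyEx(q.astype(np.uint8),cv2.MORPH_OPEN,np.ones((3,3)))
    n,l,st,ce=cv2.connectedComponentsWithStats(q);i=1+st[1:,4].argmax();return l==i,ce[i],st[i,4]
m,ce,A=mask(f,85,106,np.s_[165:250,245:325])
pp=proj(W(s.x,L,.054),f); mo=cv2.moments(pp.astype(np.float32));print('centroid',ce,mo['m10']/mo['m00'],mo['m01']/mo['m00'],A,mo['m00'])
r=cv2.minAreaRect(np.argwhere(m)[:,::-1].astype(np.float32));print(r,cv2.minAreaRect(pp.astype(np.float32)))
# reproj scene check
im=cv2.resize(g['frame'][180:320,200:360],None,fx=4.2,fy=4.2,interpolation=cv2.INTER_CUBIC)
v=lambda P:((proj(P,g)-[200,180]+.5)*4.2-.5).astype(np.int32)
cv2.polylines(im,[v(W(s.x,L,.054))],True,(0,255,0),1)
T=np.array(u([(72,397),(277,308)]))
def onz(px,z): return least_squares(lambda p:(proj([p[0],p[1],z],f)-px).ravel(),[.5,.2]).x
a,b=onz(T[0],.008),onz(T[1],.008);d=b-a;print('tube',a,b,'len',np.linalg.norm(d),'mid',(a+b)/2,'ang',np.arctan2(d[1],d[0]))
cv2.polylines(im,[v([[*a,.008],[*b,.008]])],False,(255,0,255),1)
pad=W(s.x,[[-.092,.016],[-.092,-.016],[-.124,-.016],[-.124,.016]],.03)
cv2.polylines(im,[v(pad)],True,(0,255,255),1)
cv2.imwrite('pics/sc1.png',im[:,:,::-1])
print('padpx top',(proj(pad,f)-160+.5)*4.7)
for n,xy,z in [('pad',[-.108,0],.03),('press',[-.052,0],.054),('hinge',[.064,0],.05),('mid',[0,0],.0275)]: print(n,W(s.x,xy,z).round(4))
```

```text
corner fit [0.5504 0.0281 0.3216] [-0.52 -0.54 -0.02 -1.19  1.09  0.69 -0.56  0.92]
centroid [284.59833333 208.65666667] 285.6384616612261 208.587452168015 2400 2499.03212766489
((284.4499816894531, 208.3500213623047), (58.50213623046875, 42.37452697753906), 71.56504821777344) ((285.4305114746094, 208.44680786132812), (59.359439849853516, 42.751277923583984), 70.8033447265625)
tube [0.47827739 0.2824563 ] [0.5200696  0.18449314] len 0.10650525616330761 mid [0.4991735  0.23347472] ang -1.1675614902035734
padpx top [[625.12167052 427.09673071]
 [689.6991673  404.50727757]
 [712.06631689 469.25674897]
 [647.1225332  492.10092369]]
pad [[ 0.4479 -0.006   0.03  ]]
press [[0.5011 0.0117 0.054 ]]
hinge [[0.6111 0.0484 0.05  ]]
mid [[0.5504 0.0281 0.0275]]
```

View pics/sc1.png

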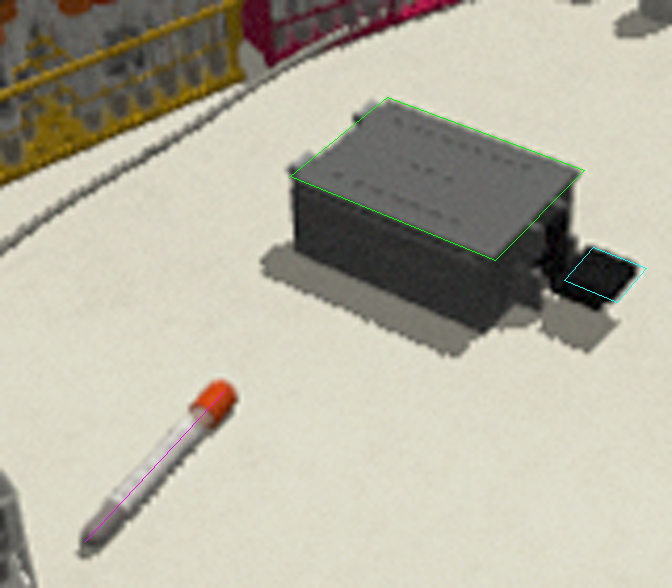

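The lid fit matches in both views. The plate's back edge seems to start a little ahead of the hinge, so I'll shift the origin about 2 mm back.

```bash
cat >> h.py <<'E'
CAR=np.array([.5523,.0287]); YAW=.3216
def car(x,y=0): c,s=np.cos(YAW),np.sin(YAW); return CAR+[c*x-s*y,s*x+c*y]
def st():
    s=bot.observe(); return s,R.from_euler('xyz',s['tool_rot'])
def to(xy,ztip,yaw,pitch=0,off=.173):
    """rotvec (tool axes) to apply, then translation in cm in the final tool frame and in the present one"""
    s,r=st(); t=R.from_euler('xyz',[np.pi,pitch,yaw]); 
    P=np.r_[xy,ztip]-t.apply([0,0,off]); d=P-s['position']
    print('t',round(s['clock'],2),'rot',(r.inv()*t).as_rotvec().round(4),'final-frame cm',(t.inv().apply(d)*100).round(2),'now-frame cm',(r.inv().apply(d)*100).round(2),'F',s['force'].round(2),'w',round(s['grip_width'],4),'q',s['qpos'].round(2))
E
python3 -c "
from h import *
to(car(-.110),.060,YAW)"
```

```text
t 1.3 rot [-1.000e-04 -0.000e+00  1.411e-01] final-frame cm [ 33.51 -47.14  17.17] now-frame cm [ 39.81 -41.96  17.17] F [0.42 0.74 0.03] w 0.0853 q [ 1.04  0.52 -0.04  1.6   0.02  1.02 -0.11]
```

Call:
{"api": "arm_command", "payload": {
  "deltas": [
    [[0,0,0],[0,0,0.0705],0],
    [[0,0,0],[0,0,0.0706],0],
    [[2.4,-3.37,0.8],[0,0,0],0],
    [[2.4,-3.37,0.8],[0,0,0],0],
    [[2.4,-3.37,0.8],[0,0,0],0],
    [[2.4,-3.37,0.8],[0,0,0],0],
    [[2.4,-3.37,0.8],[0,0,0],0],
    [[2.4,-3.37,0.8],[0,0,0],0],
    [[2.4,-3.37,0.8],[0,0,0],0],
    [[2.4,-3.37,0.8],[0,0,0],0],
    [[2.4,-3.37,0.8],[0,0,0],0],
    [[2.4,-3.37,0.8],[0,0,0],0],
    [[2.4,-3.37,0.8],[0,0,0],0],
    [[2.4,-3.37,0.8],[0,0,0],0],
    [[2.4,-3.37,0.8],[0,0,0],0],
    [[2.4,-3.37,0.8],[0,0,0],0],
    [[0,0,0],[0,0,0],0],
    [[0,0,0],[0,0,0],0]
  ],
  "newtons": 30
}}

```text
clock: 3.1
position: [0.4487, -0.0048, 0.2926]
tool_rot: [-3.141, 0.0, 0.324]
force: [-0.1, -0.3, 0.3]
grip_width: -0.0003
finger_force: 0.0
```

```bash
python3 -c "
from h import *
to(car(-.110),.050,YAW)"
```

```text
t 3.1 rot [-0.0001  0.0004  0.0021] final-frame cm [-0.11  0.1   6.96] now-frame cm [-0.11  0.1   6.96] F [-0.11 -0.34  0.3 ] w -0.0003 q [-0.02  0.43 -0.13  2.14  0.1   0.57 -1.47]
```

Call:
{"api": "arm_command", "payload": {
  "deltas": [
    [[-0.11,0.1,2.4],[0,0,0],0],
    [[0,0,2.4],[0,0,0],0],
    [[0,0,1.6],[0,0,0],0],
    [[0,0,1.0],[0,0,0],0],
    [[0,0,0.4],[0,0,0],0],
    [[0,0,0],[0,0,0],0],
    [[0,0,0],[0,0,0],0]
  ]
}}

```text
clock: 3.8
position: [0.4481, -0.007, 0.2153]
tool_rot: [3.141, -0.001, 0.321]
force: [-0.1, -0.6, -0.3]
grip_width: -0.0001
finger_force: 0.0
```

Call:
{"api": "arm_command", "payload": {
  "deltas": [
    [[0,0,0.1],[0,0,0],0],
    [[0,0,0.1],[0,0,0],0],
    [[0,0,0.1],[0,0,0],0],
    [[0,0,0.1],[0,0,0],0],
    [[0,0,0],[0,0,0],0]
  ]
}}

```text
clock: 4.3
position: [0.4479, -0.0067, 0.2106]
tool_rot: [-3.142, 0.0, 0.322]
force: [0.4, 0.6, 0.1]
grip_width: -0.0002
finger_force: 0.0
```

Call:
{"api": "arm_command", "payload": {
  "deltas": [
    [[0,0,0.1],[0,0,0],0],
    [[0,0,0.1],[0,0,0],0],
    [[0,0,0.1],[0,0,0],0],
    [[0,0,0],[0,0,0],0]
  ]
}}

```text
clock: 4.7
position: [0.4479, -0.0067, 0.2075]
tool_rot: [-3.142, 0.0, 0.322]
force: [0.5, 0.2, 0.2]
grip_width: -0.0001
finger_force: 0.0
```

Call:
{"api": "arm_command", "payload": {
  "deltas": [
    [[0,0,0.1],[0,0,0],0],
    [[0,0,0.1],[0,0,0],0],
    [[0,0,0.1],[0,0,0],0],
    [[0,0,0],[0,0,0],0]
  ]
}}

```text
clock: 5.1
position: [0.4476, -0.0068, 0.2045]
tool_rot: [-3.142, 0.001, 0.322]
force: [-1.4, -0.7, 3.9]
grip_width: -0.0001
finger_force: 1.9
```

Call:
{"api": "arm_command", "payload": {
  "deltas": [
    [[0,0,0.1],[0,0,0],0],
    [[0,0,0.1],[0,0,0],0],
    [[0,0,0.1],[0,0,0],0],
    [[0,0,0],[0,0,0],0]
  ]
}}

```text
clock: 5.5
position: [0.4477, -0.0068, 0.2015]
tool_rot: [-3.142, 0.001, 0.322]
force: [-4.7, -1.9, 4.4]
grip_width: -0.0002
finger_force: 2.5
```

Call:
{"api": "arm_command", "payload": {
  "deltas": [
    [[0,0,0.1],[0,0,0],0],
    [[0,0,0.1],[0,0,0],0],
    [[0,0,0],[0,0,0],0]
  ]
}}

```text
clock: 5.8
position: [0.448, -0.0067, 0.1996]
tool_rot: [-3.142, -0.0, 0.322]
force: [-3.6, -1.2, 4.8]
grip_width: -0.0003
finger_force: 3.0
```

Call:
{"api": "arm_command", "payload": {
  "deltas": [
    [[0,0,0.1],[0,0,0],0],
    [[0,0,0],[0,0,0],0]
  ]
}}

```text
clock: 6.0
position: [0.4479, -0.0067, 0.1987]
tool_rot: [-3.142, 0.0, 0.322]
force: [-5.3, -1.5, 6.0]
grip_width: -0.0005
finger_force: 3.1
```

Call:
{"api": "arm_command", "payload": {
  "deltas": [
    [[0,0,0.1],[0,0,0],0],
    [[0,0,0],[0,0,0],0],
    [[0,0,0],[0,0,0],0]
  ]
}}

```text
clock: 6.3
position: [0.4478, -0.0067, 0.1977]
tool_rot: [-3.142, 0.0, 0.322]
force: [-4.2, -1.2, 5.3]
grip_width: 0.0002
finger_force: 3.3
```

Run:
```python
from h import *
F=shots()
a=F['top']['frame'][130:290,200:400]; cv2.imwrite('pics/t2.png',cv2.resize(a,None,fx=3,fy=3)[:,:,::-1])
```

```text
(no output)
```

View pics/t2.png

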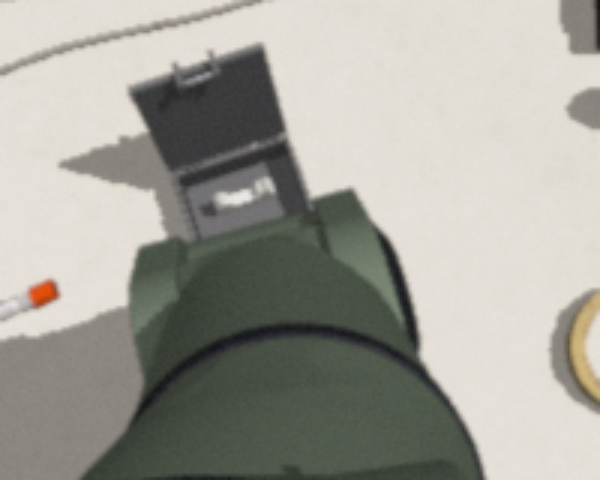

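The lid is open, standing behind the gripper. I'll rise and go over the tube.

Call:
{"api": "arm_command", "payload": {
  "deltas": [
    [[0,0,-2],[0,0,0],0],
    [[0,0,-3.5],[0,0,0],0],
    [[0,0,-4],[0,0,0],0],
    [[2.08,-3.53,0],[0,0,0],4],
    [[2.08,-3.53,0],[0,0,0],4],
    [[2.08,-3.53,0],[0,0,0],4],
    [[2.08,-3.53,0],[0,0,0],4],
    [[2.08,-3.53,0],[0,0,0],4],
    [[2.08,-3.53,0],[0,0,0],4],
    [[0,0,0],[0,0,-0.1377],4],
    [[0,0,0],[0,0,-0.1377],4],
    [[0,0,0],[0,0,-0.1377],4],
    [[0,0,0],[0,0,-0.1377],4],
    [[0,0,0],[0,0,-0.1377],4],
    [[0,0,0],[0,0,-0.1377],4],
    [[0,0,0],[0,0,-0.1377],4],
    [[0,0,0],[0,0,-0.1377],4],
    [[0,0,0],[0,0,-0.1377],4],
    [[0,0,0],[0,0,-0.1377],4],
    [[0,0,0],[0,0,-0.1377],4]
  ]
}}

```text
clock: 8.4
position: [0.4996, 0.234, 0.2928]
tool_rot: [3.14, -0.001, 1.842]
force: [0.1, -0.8, -0.1]
grip_width: 0.0399
finger_force: 0.0
```

Run:
```python
from h import *
to([.4992,.2335],.04,1.974)
F=shots();o=marks(['saddle_mid','lid_hinge','thumb_pad','carrier'],F)
for k,v in o.items(): print(k,v[0].round(1),round(v[1],2))
print({c:(proj([*car(0),.0275],F[c]).round(1),proj([*car(.064),.05],F[c]).round(1),proj([*car(-.108),.033],F[c]).round(1)) for c in F})
f=F['top']
a=cv2.resize(f['frame'][160:270,230:340],None,fx=5,fy=5,interpolation=cv2.INTER_CUBIC)
v=lambda P:((proj(P,f)-[230,160]+.5)*5-.5).astype(np.int32)
# saddles: notch footprints, tray rim
for x in(-.036,.036):
    cv2.polylines(a,[v([[*car(x+i*.005,j*.011),.03] for i,j in((-1,-1),(1,-1),(1,1),(-1,1))])],True,(0,255,0),1)
cv2.polylines(a,[v([[*car(i*.064,j*.046),.046] for i,j in((-1,-1),(1,-1),(1,1),(-1,1))])],True,(255,255,0),1)
b=cv2.resize(F['scene']['frame'][190:320,200:360],None,fx=3.5,fy=3.5)
cv2.imwrite('pics/t3.png',a[:,:,::-1])
```

```text
t 8.4 rot [ 0.0012 -0.0008 -0.132 ] final-frame cm [-0.03 -0.06  7.98] now-frame cm [-0.04 -0.06  7.98] F [ 0.09 -0.78 -0.15] w 0.0399 q [-0.17  0.6  -0.53  1.87  0.42  0.78 -0.65]
('saddle_mid', 'scene') [301.4 226.7] 0.92
('saddle_mid', 'top') [284.3 210.2] 0.83
('lid_hinge', 'scene') [279.6 215.8] 0.8
('lid_hinge', 'top') [272.6 178.4] 0.83
('thumb_pad', 'scene') [344.6 247. ] 0.73
('thumb_pad', 'top') [299.4 256.6] 0.92
('carrier', 'scene') [305.6 240.9] 0.59
('carrier', 'top') [285.8 214.3] 0.62
{'scene': (array([[302.6, 229.4]]), array([[280.2, 213.1]]), array([[343.1, 243.6]])), 'top': (array([[286. , 208.6]]), array([[276. , 180.1]]), array([[301.4, 253.9]]))}
```

View pics/t3.png

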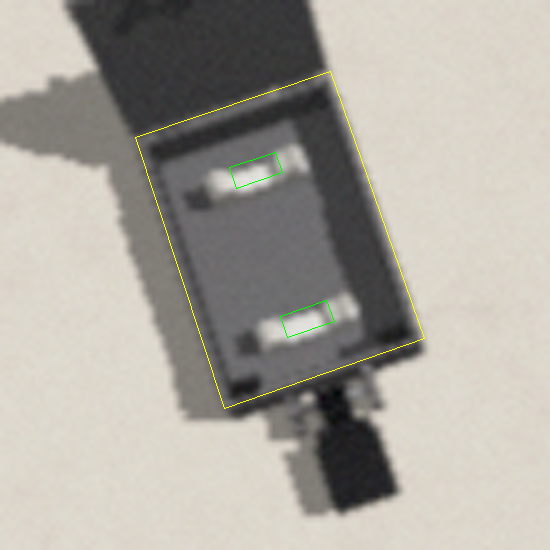

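The saddles in the picture (crop (257,168) and (308,318)) match the overlay within about 1 mm. Now the grasp.

Call:
{"api": "arm_command", "payload": {
  "deltas": [
    [[-0.04,-0.06,0],[0,0,-0.132],4],
    [[0,0,3],[0,0,0],4],
    [[0,0,3],[0,0,0],4],
    [[0,0,2],[0,0,0],4],
    [[0,0,1.5],[0,0,0],4],
    [[0,0,1.2],[0,0,0],4],
    [[0,0,0.7],[0,0,0],4],
    [[0,0,0.2],[0,0,0],4],
    [[0,0,0],[0,0,0],4]
  ]
}}

```text
clock: 9.8
position: [0.499, 0.2332, 0.177]
tool_rot: [3.141, 0.0, 1.968]
force: [-0.2, -0.3, -0.1]
grip_width: 0.0401
finger_force: 0.0
```

Run:
```python
from h import *
to([.4992,.2335],.003,1.974)
g=bot.grab_frame('scene')
cv2.imwrite('pics/s4.png',cv2.resize(g['frame'][180:330,180:340],None,fx=3.5,fy=3.5)[:,:,::-1])
```

```text
t 9.8 rot [ 0.0004  0.     -0.0057] final-frame cm [0.02 0.03 0.1 ] now-frame cm [0.02 0.03 0.1 ] F [-0.18 -0.31 -0.1 ] w 0.0401 q [-0.23  0.78 -0.44  1.92  0.59  0.57 -0.66]
```

View pics/s4.png

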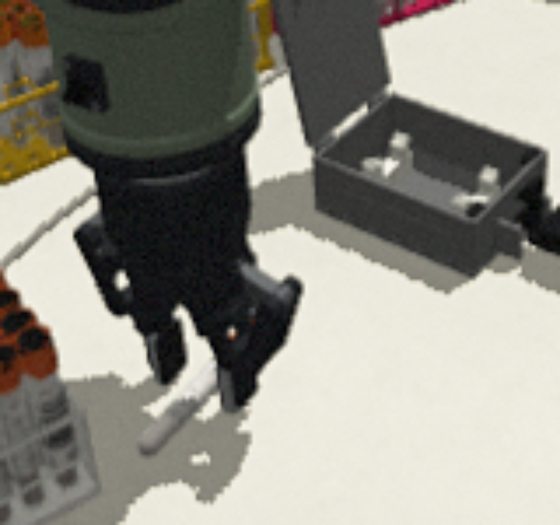

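The fingers straddle the glass around (200,390). I'll close gently and lift.

Call:
{"api": "arm_command", "payload": {
  "deltas": [
    [[0,0,0],[0,0,0],0.5],
    [[0,0,0],[0,0,0],0.5],
    [[0,0,0],[0,0,0],0.5],
    [[0,0,0],[0,0,0],0.5],
    [[0,0,0],[0,0,0],0.5]
  ],
  "newtons": 20
}}

```text
clock: 10.35
position: [0.4991, 0.2332, 0.1771]
tool_rot: [3.141, 0.0, 1.968]
force: [-0.2, -1.4, 6.9]
grip_width: 0.0114
finger_force: 21.3
```

Call:
{"api": "arm_command", "payload": {
  "deltas": [
    [[0,0,-0.5],[0,0,0],0.5],
    [[0,0,-1.5],[0,0,0],0.5],
    [[0,0,-3],[0,0,0],0.5],
    [[0,0,-3.5],[0,0,0],0.5],
    [[0,0,-3.5],[0,0,0],0.5],
    [[0,0,-2],[0,0,0],0.5],
    [[0,0,0],[0,0,0],0.5]
  ]
}}

```text
clock: 11.05
position: [0.4992, 0.2334, 0.3204]
tool_rot: [3.137, -0.0, 1.968]
force: [0.8, -0.6, -0.3]
grip_width: 0.0119
finger_force: 20.7
```

Run:
```python
from h import *
to(car(0),.12,YAW)
s,r=st()
F=shots();o=marks(['tube_mid','tube_cap'],F)
for n in('tube_mid','tube_cap'):
    for c in F: print(n,c,o.get((n,c)))
    p,e=tri(n,o,F); print(n,p.round(4),e.round(2),'tool',(r.inv().apply(p-s['position'])).round(4))
```

```text
t 11.05 rot [ 0.0036 -0.0039  1.6467] final-frame cm [-1.43 21.1   2.74] now-frame cm [-20.93  -3.04   2.73] F [ 0.79 -0.56 -0.31] w 0.0119 q [-0.12  0.57 -0.59  1.85  0.41  0.84 -0.52]
tube_mid scene (array([229.3, 227.2]), 0.81)
tube_mid top (array([175.2, 229.4]), 0.49)
tube_mid [0.4922 0.231  0.1658] 1.71 tool [ 0.0005 -0.0081  0.1546]
tube_cap scene (array([245.2, 220.5]), 0.57)
tube_cap top (array([199.8, 217.1]), 0.51)
tube_cap [0.5168 0.1887 0.1473] 0.7 tool [-0.048  -0.0019  0.1731]
```

Call:
{"api": "arm_command", "payload": {
  "deltas": [
    [[0,0,0],[0,0,0.1372],0.5],
    [[0,0,0],[0,0,0.1372],0.5],
    [[0,0,0],[0,0,0.1372],0.5],
    [[0,0,0],[0,0,0.1372],0.5],
    [[0,0,0],[0,0,0.1372],0.5],
    [[0,0,0],[0,0,0.1372],0.5],
    [[0,0,0],[0,0,0.1372],0.5],
    [[0,0,0],[0,0,0.1372],0.5],
    [[0,0,0],[0,0,0.1372],0.5],
    [[0,0,0],[0,0,0.1372],0.5],
    [[0,0,0],[0,0,0.1372],0.5],
    [[0,0,0],[0,0,0.1372],0.5],
    [[-0.2,3,0],[0,0,0],0.5],
    [[-0.2,3,0],[0,0,0],0.5],
    [[-0.2,3,0],[0,0,0],0.5],
    [[-0.2,3,0],[0,0,0],0.5],
    [[-0.2,3,0],[0,0,0],0.5],
    [[-0.2,3,0],[0,0,0],0.5],
    [[-0.2,3,0],[0,0,0],0.5],
    [[0,0,0],[0,0,0],0.5]
  ]
}}

```text
clock: 13.35
position: [0.5525, 0.0255, 0.316]
tool_rot: [3.14, 0.001, 0.317]
force: [-0.1, 0.6, -0.2]
grip_width: 0.0116
finger_force: 20.7
```

Run:
```python
from h import *
to(car(-.001),.0275+.169+.055-.173,YAW)
```

```text
t 13.35 rot [ 0.0014  0.0015 -0.0044] final-frame cm [-0.02 -0.31  6.45] now-frame cm [-0.01 -0.32  6.45] F [-0.14  0.64 -0.17] w 0.0116 q [-0.05  0.52 -0.15  1.87  0.11  0.76 -1.51]
```

Call:
{"api": "arm_command", "payload": {
  "deltas": [
    [[-0.01,-0.32,1.5],[0,0,-0.0044],0.5],
    [[0,0,2.5],[0,0,0],0.5],
    [[0,0,1.7],[0,0,0],0.5],
    [[0,0,0.7],[0,0,0],0.5],
    [[0,0,0],[0,0,0],0.5],
    [[0,0,0],[0,0,0],0.5]
  ]
}}

```text
clock: 13.95
position: [0.5511, 0.0327, 0.2532]
tool_rot: [3.142, -0.0, 0.327]
force: [0.3, -0.4, 0.5]
grip_width: 0.0118
finger_force: 20.7
```

Run:
```python
from h import *
to(car(-.001),.0275+.169-.173,YAW)
F=shots()
a=cv2.resize(F['scene']['frame'][175:275,230:380],None,fx=5,fy=5,interpolation=cv2.INTER_CUBIC)
# expected tube axis ends if axis at tool z .169
s,r=st();g=F['scene']
v=lambda P:((proj(P,g)-[230,175]+.5)*5-.5).astype(np.int32)
cv2.polylines(a,[v([s['position']+r.apply([x,0,.169]) for x in(-.058,-.036,.048)])],False,(0,255,0),1)
cv2.imwrite('pics/s5.png',a[:,:,::-1])
```

```text
t 13.95 rot [ 0.     -0.0003  0.005 ] final-frame cm [-0.11  0.42  5.67] now-frame cm [-0.12  0.42  5.67] F [ 0.27 -0.36  0.52] w 0.0118 q [-0.07  0.62 -0.14  1.91  0.14  0.63 -1.53]
```

View pics/s5.png

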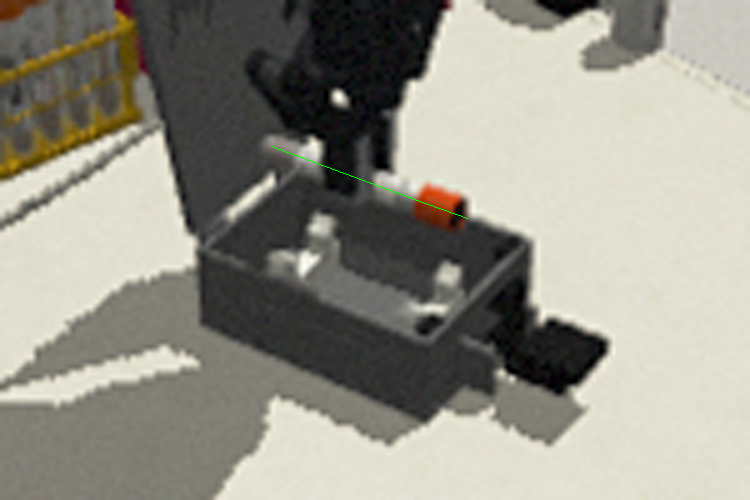

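The tube hangs level along the overlay line, with the cap end at (465,213) and the tail at (263,146). I'll correct y and start the descent.

Call:
{"api": "arm_command", "payload": {
  "deltas": [
    [[0.1,0.42,0.5],[0,0,0.005],0.5],
    [[0,0,1],[0,0,0],0.5],
    [[0,0,1],[0,0,0],0.5],
    [[0,0,0],[0,0,0],0.5],
    [[0,0,0],[0,0,0],0.5],
    [[0,0,0],[0,0,0],0.5]
  ]
}}

```text
clock: 14.65
position: [0.5533, 0.0289, 0.2278]
tool_rot: [-3.142, -0.0, 0.321]
force: [0.3, 0.6, 0.2]
grip_width: 0.0119
finger_force: 20.7
```

Run:
```python
from h import *
to(car(.001),.0275+.169-.173,YAW)
```

```text
t 14.65 rot [-0.     -0.0001 -0.0002] final-frame cm [ 0.   -0.01  3.13] now-frame cm [ 0.   -0.01  3.13] F [0.27 0.57 0.18] w 0.0119 q [-0.07  0.66 -0.13  1.91  0.14  0.58 -1.54]
```

Call:
{"api": "arm_command", "payload": {
  "deltas": [
    [[0,0,0.8],[0,0,0],0.5],
    [[0,0,0.6],[0,0,0],0.5],
    [[0,0,0.4],[0,0,0],0.5],
    [[0,0,0.3],[0,0,0],0.5],
    [[0,0,0],[0,0,0],0.5],
    [[0,0,0],[0,0,0],0.5]
  ]
}}

```text
clock: 15.25
position: [0.5532, 0.0289, 0.2067]
tool_rot: [-3.142, 0.0, 0.321]
force: [-0.6, -0.2, 0.2]
grip_width: 0.0115
finger_force: 20.7
```

Call:
{"api": "arm_command", "payload": {
  "deltas": [
    [[0,0,0.3],[0,0,0],0.5],
    [[0,0,0.2],[0,0,0],0.5],
    [[0,0,0.2],[0,0,0],0.5],
    [[0,0,0],[0,0,0],0.5],
    [[0,0,0],[0,0,0],0.5]
  ]
}}

```text
clock: 15.75
position: [0.5532, 0.0288, 0.1997]
tool_rot: [-3.142, 0.0, 0.321]
force: [0.6, -0.0, 0.7]
grip_width: 0.0118
finger_force: 20.7
```

Call:
{"api": "arm_command", "payload": {
  "deltas": [
    [[0,0,0.1],[0,0,0],0.5],
    [[0,0,0.1],[0,0,0],0.5],
    [[0,0,0],[0,0,0],0.5]
  ]
}}

```text
clock: 16.05
position: [0.5532, 0.0289, 0.1976]
tool_rot: [-3.142, 0.0, 0.321]
force: [0.0, -0.1, 0.1]
grip_width: 0.0117
finger_force: 20.7
```

Call:
{"api": "arm_command", "payload": {
  "deltas": [
    [[0,0,0.1],[0,0,0],0.5],
    [[0,0,0],[0,0,0],0.5]
  ]
}}

```text
clock: 16.25
position: [0.5533, 0.0288, 0.197]
tool_rot: [3.142, -0.0, 0.321]
force: [-1.0, 0.0, 5.9]
grip_width: 0.0117
finger_force: 21.3
```

Contact came at the expected height, so I'll release and rise.

Call:
{"api": "arm_command", "payload": {
  "deltas": [
    [[0,0,0],[0,0,0],1.6],
    [[0,0,0],[0,0,0],2.2],
    [[0,0,0],[0,0,0],3],
    [[0,0,0],[0,0,0],3],
    [[0,0,0],[0,0,0],3],
    [[0,0,-1],[0,0,0],3],
    [[0,0,-2],[0,0,0],3],
    [[0,0,-3],[0,0,0],3],
    [[0,0,-3.5],[0,0,0],3],
    [[0,0,-3.5],[0,0,0],3],
    [[-3,0,-3],[0,0,0],3],
    [[-4,0,0],[0,0,0],0],
    [[-4,0,0],[0,0,0],0],
    [[-3,0,0],[0,0,0],0],
    [[0,0,0],[0,0,0],0],
    [[0,0,0],[0,0,0],0]
  ]
}}

```text
clock: 17.85
position: [0.4204, -0.0155, 0.3576]
tool_rot: [3.141, -0.001, 0.321]
force: [1.2, -0.0, -0.1]
grip_width: -0.0005
finger_force: 0.0
```

Run:
```python
from h import *
to(car(0),.2,YAW)
F=shots()
a=cv2.resize(F['scene']['frame'][175:275,230:380],None,fx=4,fy=4,interpolation=cv2.INTER_CUBIC)
b=cv2.resize(F['top']['frame'][160:270,240:330],None,fx=4,fy=4,interpolation=cv2.INTER_CUBIC)
for im,c,o,sc in((a,'scene',(230,175),4),(b,'top',(240,160),4)):
    v=lambda P:((proj(P,F[c])-o+.5)*sc-.5).astype(np.int32)
    for x in (-.053,.053): cv2.line(im,*map(lambda q:tuple(int(t) for t in q),v([[*car(x,-.008),.0275],[*car(x,.008),.0275]])),(0,255,0),1)
im=np.zeros((840,600,3),np.uint8)
h=np.zeros((590,800,3),np.uint8);
b=b[:440,:360]; A=cv2.resize(a,(440,293)); h[:440,:b.shape[1]]=b; h[:293,360:]=A
cv2.imwrite('pics/c6.png',h[:450,:,::-1])
```

```text
t 17.85 rot [ 0.0005 -0.0014 -0.0007] final-frame cm [13.91 -0.02 -1.54] now-frame cm [13.92 -0.03 -1.52] F [ 1.24 -0.03 -0.11] w -0.0005 q [ 0.04  0.27 -0.17  2.15  0.07  0.72 -1.43]
```

View pics/c6.png

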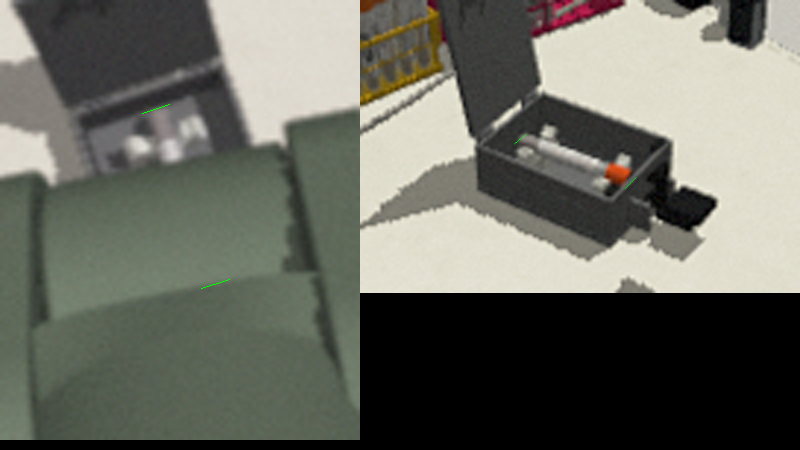

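The tube lies in both saddles between the end marks, with the cap toward the front at (617,172) in the right-hand panel. Next I'll go over and behind the lid.

Call:
{"api": "arm_command", "payload": {
  "deltas": [
    [[0,0,-3.3],[0,0,0],0],
    [[0,0,-3.2],[0,0,0],0],
    [[3.3,0,0],[0,0,0],0],
    [[3.3,0,0],[0,0,0],0],
    [[3.3,0,0],[0,0,0],0],
    [[3.3,0,0],[0,0,0],0],
    [[3.3,0,0],[0,0,0],0],
    [[3.3,0,0],[0,0,0],0],
    [[3.3,0,0],[0,0,0],0],
    [[3.3,0,0],[0,0,0],0],
    [[0,0,0],[0,0,0],0],
    [[0,0,0],[0,0,0],0],
    [[0,0,0],[0,0,0],0]
  ]
}}

```text
clock: 19.25
position: [0.6706, 0.0679, 0.4215]
tool_rot: [-3.142, 0.001, 0.321]
force: [0.4, -0.6, 0.4]
grip_width: -0.0005
finger_force: 0.0
```

Run:
```python
from h import *
to(car(.125),.165,YAW)
```

```text
t 19.25 rot [-0.      0.0007 -0.0003] final-frame cm [ 0.04 -0.02  8.35] now-frame cm [ 0.04 -0.02  8.35] F [ 0.43 -0.61  0.43] w -0.0005 q [-0.09  0.59 -0.16  1.43  0.1   1.13 -1.52]
```

Now down behind the lid, then forward to the first touch.

Call:
{"api": "arm_command", "payload": {
  "deltas": [
    [[0,0,2.5],[0,0,0],0],
    [[0,0,3],[0,0,0],0],
    [[0,0,2],[0,0,0],0],
    [[0,0,0.85],[0,0,0],0],
    [[0,0,0],[0,0,0],0],
    [[-0.8,0,0],[0,0,0],0],
    [[-0.8,0,0],[0,0,0],0],
    [[-0.8,0,0],[0,0,0],0],
    [[-0.8,0,0],[0,0,0],0],
    [[0,0,0],[0,0,0],0]
  ]
}}

```text
clock: 20.25
position: [0.6397, 0.0574, 0.3388]
tool_rot: [3.141, -0.0, 0.321]
force: [1.1, 0.7, -0.8]
grip_width: 0.0001
finger_force: 0.3
```

Run:
```python
from h import *
to(car(.079),.165,YAW)
```

```text
t 20.25 rot [ 0.0002 -0.0003 -0.0007] final-frame cm [-1.3  -0.04  0.08] now-frame cm [-1.3  -0.04  0.08] F [ 1.1   0.69 -0.79] w 0.0001 q [-0.08  0.62 -0.16  1.61  0.12  0.92 -1.53]
```

Call:
{"api": "arm_command", "payload": {
  "deltas": [
    [[-0.65,0,0.08],[0,0,0],0],
    [[-0.65,0,0],[0,0,0],0],
    [[-0.98,0,0.05],[0,0,0],0],
    [[-0.98,0,0.05],[0,0,0],0],
    [[-1.11,0,0.27],[0,0,0],0],
    [[-1.11,0,0.27],[0,0,0],0],
    [[-1.04,0,0.48],[0,0,0],0],
    [[-1.04,0,0.48],[0,0,0],0]
  ]
}}

```text
clock: 21.05
position: [0.5678, 0.0336, 0.3214]
tool_rot: [3.142, -0.0, 0.321]
force: [1.6, 0.7, -0.1]
grip_width: -0.0
finger_force: 0.6
```

Call:
{"api": "arm_command", "payload": {
  "deltas": [
    [[-1.0,0,0.61],[0,0,0],0],
    [[-1.0,0,0.61],[0,0,0],0],
    [[-0.86,0,0.81],[0,0,0],0],
    [[-0.86,0,0.81],[0,0,0],0],
    [[-0.7,0,0.98],[0,0,0],0],
    [[-0.7,0,0.98],[0,0,0],0],
    [[-0.56,0,0.9],[0,0,0],0],
    [[0,0,0],[0,0,0],0],
    [[0,0,0],[0,0,0],0]
  ]
}}

```text
clock: 21.95
position: [0.5148, 0.0161, 0.2643]
tool_rot: [-3.141, 0.001, 0.321]
force: [-1.2, 0.4, 2.0]
grip_width: 0.0001
finger_force: 0.7
```

Run:
```python
from h import *
to(car(-.048),.0723,YAW)
F=shots()
a=cv2.resize(F['scene']['frame'][160:290,220:390],None,fx=4,fy=4)
cv2.imwrite('pics/s7.png',a[:,:,::-1])
```

```text
t 21.95 rot [-0.0001  0.0006 -0.0003] final-frame cm [-0.85 -0.02  1.9 ] now-frame cm [-0.85 -0.02  1.9 ] F [-1.15  0.36  2.01] w 0.0001 q [-0.03  0.56 -0.16  1.99  0.15  0.6  -1.53]
```

View pics/s7.png

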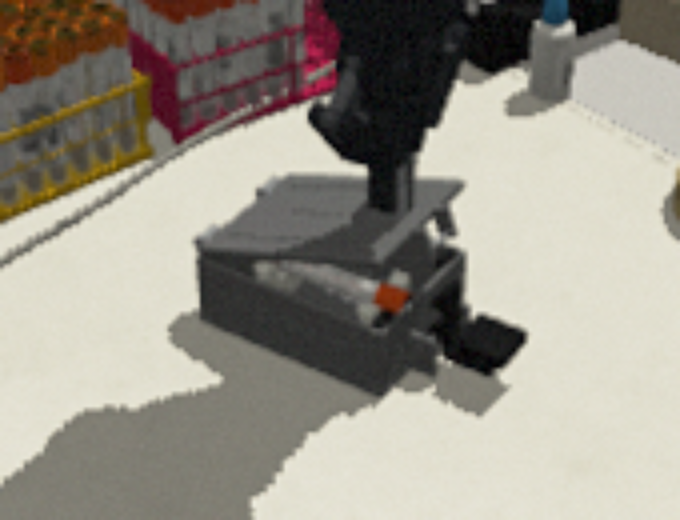

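The lid is nearly down with the tip on it near the front, and the tube is still in place (cap at (390,295)). Now I'll press slowly.

Call:
{"api": "arm_command", "payload": {
  "deltas": [
    [[-0.5,0,0.9],[0,0,0],0],
    [[-0.35,0,0.9],[0,0,0],0],
    [[0,0,0.4],[0,0,0],0],
    [[0,0,0.3],[0,0,0],0],
    [[0,0,0],[0,0,0],0]
  ]
}}

```text
clock: 22.55
position: [0.5066, 0.0133, 0.2389]
tool_rot: [-3.141, 0.001, 0.321]
force: [-1.3, -1.3, 2.6]
grip_width: 0.0002
finger_force: 1.1
```

Call:
{"api": "arm_command", "payload": {
  "deltas": [
    [[0,0,0.2],[0,0,0],0],
    [[0,0,0.1],[0,0,0],0],
    [[0,0,0],[0,0,0],0]
  ]
}}

```text
clock: 22.85
position: [0.5067, 0.0133, 0.2364]
tool_rot: [-3.142, 0.0, 0.321]
force: [-2.8, -0.8, 5.1]
grip_width: -0.0006
finger_force: 2.2
```

Call:
{"api": "arm_command", "payload": {
  "deltas": [
    [[0,0,0.1],[0,0,0],0],
    [[0,0,0.1],[0,0,0],0],
    [[0,0,0],[0,0,0],0]
  ]
}}

```text
clock: 23.15
position: [0.5067, 0.0133, 0.2345]
tool_rot: [3.142, 0.001, 0.321]
force: [-2.8, -0.2, 5.7]
grip_width: -0.0005
finger_force: 2.9
```

Call:
{"api": "arm_command", "payload": {
  "deltas": [
    [[0,0,0.1],[0,0,0],0],
    [[0,0,0],[0,0,0],0]
  ]
}}

```text
clock: 23.35
position: [0.5066, 0.0133, 0.2335]
tool_rot: [3.142, 0.001, 0.321]
force: [-4.7, -1.6, 7.6]
grip_width: -0.0
finger_force: 3.5
```

Call:
{"api": "arm_command", "payload": {
  "deltas": [
    [[0,0,0.1],[0,0,0],0],
    [[0,0,0.1],[0,0,0],0],
    [[0,0,0],[0,0,0],0]
  ]
}}

```text
clock: 23.65
position: [0.5069, 0.0134, 0.2314]
tool_rot: [3.142, -0.0, 0.321]
force: [-0.8, -0.8, 1.1]
grip_width: -0.0002
finger_force: 0.4
```

Call:
{"api": "arm_command", "payload": {
  "deltas": [
    [[0,0,0.1],[0,0,0],0],
    [[0,0,0],[0,0,0],0]
  ]
}}

```text
clock: 23.85
position: [0.5069, 0.0134, 0.2303]
tool_rot: [-3.142, -0.0, 0.321]
force: [0.2, -0.0, 2.7]
grip_width: -0.0
finger_force: 1.2
```

Call:
{"api": "arm_command", "payload": {
  "deltas": [
    [[0,0,0.1],[0,0,0],0],
    [[0,0,0],[0,0,0],0]
  ]
}}

```text
clock: 24.05
position: [0.5069, 0.0134, 0.2293]
tool_rot: [-3.142, -0.0, 0.321]
force: [0.4, 0.3, 1.2]
grip_width: 0.0001
finger_force: 0.0
```

Call:
{"api": "arm_command", "payload": {
  "deltas": [
    [[0,0,0.1],[0,0,0],0],
    [[0,0,0],[0,0,0],0]
  ]
}}

```text
clock: 24.25
position: [0.5068, 0.0134, 0.2283]
tool_rot: [-3.142, 0.0, 0.321]
force: [1.2, 0.3, -0.4]
grip_width: 0.0001
finger_force: 0.0
```

Call:
{"api": "arm_command", "payload": {
  "deltas": [
    [[0,0,0.1],[0,0,0],0],
    [[0,0,0],[0,0,0],0]
  ]
}}

```text
clock: 24.45
position: [0.5068, 0.0134, 0.2273]
tool_rot: [-3.142, 0.0, 0.321]
force: [-0.3, 0.6, 1.2]
grip_width: 0.0001
finger_force: 0.9
```

Call:
{"api": "arm_command", "payload": {
  "deltas": [
    [[0,0,0.1],[0,0,0],0],
    [[0,0,0],[0,0,0],0]
  ]
}}

```text
clock: 24.65
position: [0.5068, 0.0134, 0.2264]
tool_rot: [3.142, -0.0, 0.321]
force: [-1.7, 0.2, 5.4]
grip_width: -0.0002
finger_force: 3.0
```

Call:
{"api": "arm_command", "payload": {
  "deltas": [
    [[0,0,0.07],[0,0,0],0],
    [[0,0,0],[0,0,0],0],
    [[0,0,-1],[0,0,0],0],
    [[0,0,-3],[0,0,0],0],
    [[0,0,-4],[0,0,0],0],
    [[0,0,-4],[0,0,0],0],
    [[-4,0,-2],[0,0,0],0],
    [[0,0,0],[0,0,0],0],
    [[0,0,0],[0,0,0],0],
    [[0,0,0],[0,0,0],0]
  ]
}}

```text
clock: 25.65
position: [0.4692, 0.0009, 0.3656]
tool_rot: [-3.141, -0.0, 0.322]
force: [0.2, -0.1, 0.3]
grip_width: -0.0001
finger_force: 0.0
```

Run:
```python
from h import *
to(car(0),.2,YAW)
F=shots()
a=cv2.resize(F['scene']['frame'][180:290,220:380],None,fx=4,fy=4)
v=lambda P:((proj(P,F['scene'])-[220,180]+.5)*4-.5).astype(np.int32)
cv2.polylines(a,[v([[*car(i,j*.046),.054] for i,j in((.062,1),(.062,-1),(-.068,-1),(-.068,1))])],True,(0,255,0),1)
cv2.imwrite('pics/s8.png',a[:,:,::-1])
```

```text
t 25.65 rot [-0.0002 -0.0002 -0.0001] final-frame cm [ 8.76 -0.01 -0.74] now-frame cm [ 8.76 -0.01 -0.74] F [ 0.22 -0.12  0.31] w -0.0001 q [ 0.03  0.34 -0.19  2.03  0.09  0.78 -1.47]
```

View pics/s8.png

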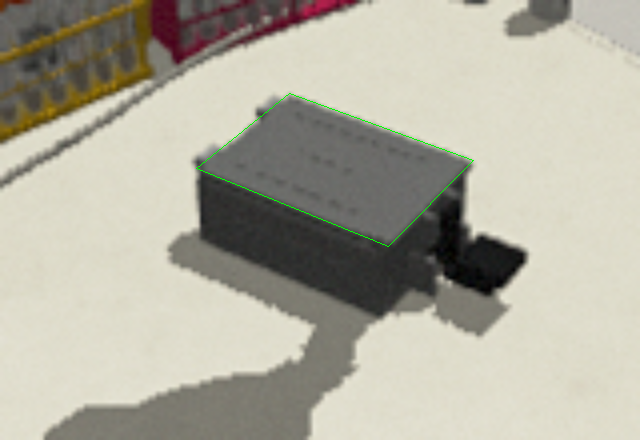

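The lid stays shut on its overlay with the arm clear, so I'm handing in.

```bash
python3 -c "
from workcell import bot
print(bot.job_done())"
```

```text
the job is handed in; nothing more can be done
None
```

The tube lies in both saddles and the lid is snapped shut and stayed shut with the arm clear. The job was handed in after about 26 s, and no verdict came back; the highest force I read while touching the carrier was about 9 N against the 20 N limit.

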